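# Sort the dried fermenting kit and pegs into the storage cabinet

### The arm

A 6-joint arm with a two-finger parallel gripper is mounted at the origin on the work surface. World frame = base frame: x ahead of the robot, y to its left, z up, the work surface at z = 0. Lengths are in mm, angles in degrees, forces in N, time in s.
With the tool pointing down it reaches from about 275 to 825 mm from the base axis. Payload 5.2 kg.
Tool frame: the origin (TCP) lies at the very end of the fingers, on their centre line; the grasp point (between the pads) lies 19 mm behind it; z points along the fingers, x is the direction in which the jaws open and shut, and the axes are right-handed (so a half turn about z gives the same grasp; the last joint's range is limited). The gripper opens to 93 mm and grips with 3 to 60 N. Pads are 15 mm wide; open, the fingers measure 128 mm over their backs; the gripper's body (75 mm by 188 mm) begins 65 mm behind the grasp point.
Start: joints at [59.083, 14.817, 87.949, -0, 77.235, -11.62], TCP at [181.736, 519.112, 218.653] pointing down, gripper open.
Joint ranges: [-179.93, 179.93], [-52.35, 119.4], [10.71, 147.94], [-69.91, 249.91], [12.55, 155.21], [-178.61, 178.61]. Speed limits (degrees/s): [147.25, 147.25, 180, 180, 180, 180].

### API

Orientations are given as [roll, pitch, yaw] about the fixed x, y, z axes, in that order (R = Rz(yaw) Ry(pitch) Rx(roll)).
In Python, from cell import robot gives the robot as it stands.
- The arm moves only by the tool arm_command, never from a script. Its argument "series" is a list of rows, each a list of 7 numbers: the turn, a rotation vector about the world's x, y, z in rad, then the shift along the world's x, y, z in mm, then the finger opening in mm, from 0 to 93. A call has 1 to 10 rows; each row is the pose to reach, as a shift and turn from the pose commanded when the call began; what a row does not reach only later rows make up. A row lasts 1/10 s, in which the tool goes at most 50 mm and 8.59 degrees, less where a joint would pass 70% of its speed; a pose out of reach is approached as far as the arm can. A call with a gripper value outside its range is refused whole. The fingers move at their own pace and stop on an object; "newtons" is the grip in N (left out, the last holds). Time passes only in rows, so rows that repeat a pose let the fingers close. It gives the time, the measured TCP pose, the force and the opening at its end, in the units of the state.
- robot.read_state(): the state, without advancing time (a new reading comes with each control period).
- robot.capture(name): name is "side" or "top"; returns (picture, depth): 480x640x3 uint8, red, green, blue; 480x640 float32, mm along the optical axis (not along the pixel's ray), 0 where there is no reading.
- robot.camera_info(name): a dict with "camera_matrix" (3x3 intrinsics, pixels), "origin" and "rotation" of the camera in the world. Camera axes: x right, y down, z forward; pixel columns grow to the right and rows downward; lengths in mm; the calibration is good to about 2 mm. A picture is of the moment at which its call begins. camera_info takes no time and is no camera call.
- robot.job_done(): hands the job in, once; it reports no verdict.
The state is a dict: "time": time; "qpos": joint angles; "qd": joint speeds; "joint_torque": joint torques, N m; "eef_pos": TCP position; "tool_rot": TCP orientation; "wrist_force": force on the tool from outside, world axes, zero at the start; "wrist_torque": the same for the moment, N m; "gripper_width": opening from 0.0 (shut) to 1.0 (fully open).
Only numpy, scipy, OpenCV 4.12 (cv2) and the standard library are available. Lean on these libraries where they do the work, as an engineer would, in place of code of your own. Each camera call takes 0.05 s, during which the arm holds its last target.

### The job

The washed fermenting kit and some clothes pegs lie mixed on the drying mat: sort them into the white storage cabinet. Lay both red clothes pegs in the blue tray, set both steel jar weights flat on the floor of the black tray, side by side with their knobs up, and put the wooden tongs in the open drawer, then push the drawer fully shut. Do not shift the glass jar or the colander.

Things in the scene. Friction and masses are not known exactly. Their poses are not given: they have to be found in the camera images.
- peg_a: Red plastic spring clothes peg, lying on its side: 72 mm long (x), 15 mm wide (y), 11 mm high (z), 14 g; rigid. Origin at the centre of its underside, x along its length. There are two alike, on a drying mat whose top is 4 mm above the work surface.
- peg_b: Red plastic spring clothes peg, lying on its side: 72 mm long (x), 15 mm wide (y), 11 mm high (z), 14 g; rigid. Origin at the centre of its underside, x along its length. There are two alike, on a drying mat whose top is 4 mm above the work surface.
- weight_a: Steel jar weight: a round disc 56 mm in diameter and 12 mm thick with an upright knob on its centre, 20 mm in diameter and 30 mm tall (42 mm overall), about 0.28 kg. Origin at the centre of the disc's underside, z up through the knob. There are two alike, on the drying mat.
- weight_b: Steel jar weight: a round disc 56 mm in diameter and 12 mm thick with an upright knob on its centre, 20 mm in diameter and 30 mm tall (42 mm overall), about 0.28 kg. Origin at the centre of the disc's underside, z up through the knob. There are two alike, on the drying mat.
- tongs: Light wooden tongs lying on their side on the mat: two slats 172 mm long, 24 mm high, joined at one end, apart in a narrow V; rigid (they do not close), 50 g. Outside width 18 mm at the joined end (x = -86 mm), 30 mm at the origin, 42 mm at the tips (x = +86). Origin midway along their length, at the underside; z up.
- tray_pegs: Blue plastic tray, 152 (x) x 100 (y) x 34 mm, open on top, walls and floor 3 mm thick. Origin at the centre of its underside, x along its length, away from the robot. One of three fixed side by side, in changing order, in the white cabinet's upper compartment; the compartment's rim is 117 mm above the work surface. The cabinet's lid is folded back behind.
- tray_weights: Black plastic tray, 152 (x) x 100 (y) x 34 mm, open on top, walls and floor 3 mm thick. Origin at the centre of its underside, x along its length, away from the robot. One of three fixed side by side, in changing order, in the white cabinet's upper compartment; the compartment's rim is 117 mm above the work surface. The third, yellow tray is full of jar lids.
- drawer: Cabinet's drawer, below the trays, open 125-140 mm; slides with 2 N friction. Axes as the trays'. Origin at its underside, 12 mm above the table; shut, it is right below the line of tray origins. In its frame (mm): inside x -77 to 71, y +-151, floor z 8, walls to 40; front x -95, to z 54, grey pull lip x -103, z 36-48. Cabinet front: x -86 in tray frame, 117 high; only what is before it is open to above.
- jar: Empty glass fermenting jar standing on the far part of the drying mat, 100 mm in diameter, 150 mm tall, 0.55 kg. Origin at the centre of its base. Not to be shifted.
- colander: Green plastic colander standing on the far part of the drying mat, 184 mm over the rim (206 mm over its two handles, along y), 83 mm tall. Origin at the centre of its base. Not to be shifted.
Mind the look-alikes: they are no part of the job. What is shaped like the peg_b but green or pink is not meant. Leave any purple look-alike of the weight_b alone.

How it is judged:
By the outcome, as a careful person would: the job done as asked, in the order asked, and still so for the second after the job is handed in, with the robot touching nothing.
It also fails if it takes over 144 s, if anything falls off the work surface, if the arm or the gripper's body presses on something with over 40 N, if the wrist force passes 120 N, or if a joint passes its speed limit or range.

## Working session

There is one attempt and no reset: what is moved stays moved. The work goes in short steps, Python scripts to look and compute and a tool call to move; the robot and the scene stay as the last step left them, time stands still between calls to the robot, and variables do not carry over. Pictures are saved under pics/ and viewed, and the job is handed in when it is done.

Besides the shell and the picture viewer there is one more tool, called after ">>>" by a JSON object that holds its "name" and its "arguments". arm_command: Moves the arm, as the interface text tells. Its arguments: {"type":"object","properties":{"series":{"type":"array","items":{"type":"array","items":{"type":"number"}}},"newtons":{"type":"number"}},"required":["series"]}

```bash
ls; mkdir -p pics
python3 - <<'E'
from cell import robot
import cv2,json,numpy as np
print(robot.read_state())
for n in("side","top"):
    p,d=robot.capture(n)
    cv2.imwrite(f"pics/{n}0.png",p[...,::-1]); np.savez(f"pics/{n}0.npz",p=p,d=d)
    print(n,robot.camera_info(n))
E
```

```text
pics
{'time': 0.0, 'qpos': array([ 5.90830613e+01,  1.48582542e+01,  8.80109730e+01, -4.25759232e-04,
        7.72353654e+01, -1.16189989e+01]), 'qd': array([ 0.00580775,  0.0686435 ,  0.04480961, -0.0797106 , -0.12572385,
        0.0146053 ]), 'joint_torque': array([ 1.75471912e-03, -4.37306499e+01, -2.84005058e+01,  7.18943984e-02,
        4.14121128e-02, -1.40782358e-04]), 'eef_pos': array([181.44908605, 518.62110162, 217.82789693]), 'tool_rot': array([-1.79979341e+02,  1.02532977e-01,  7.07021731e+01]), 'wrist_force': array([-0.048939  , -0.21072144, -0.00746594]), 'wrist_torque': array([-0.04559172, -0.00949246,  0.0323875 ]), 'gripper_width': 0.99948991538857}
side {'camera_matrix': array([[621.4396503 ,   0.        , 317.59334748],
       [  0.        , 621.4396503 , 233.41952638],
       [  0.        ,   0.        ,   1.        ]]), 'origin': array([ 156.05236664, -958.82245021,  926.01764044]), 'rotation': array([-134.06612564,   -1.17792319,  -24.33592515])}
top {'camera_matrix': array([[587.71554466,   0.        , 319.98359341],
       [  0.        , 587.71554466, 232.92490702],
       [  0.        ,   0.        ,   1.        ]]), 'origin': array([ 427.83917954, -146.19754485, 1416.11486546]), 'rotation': array([-1.75639687e+02, -7.13346904e-02, -9.04409459e+01])}
```

View pics/side0.png

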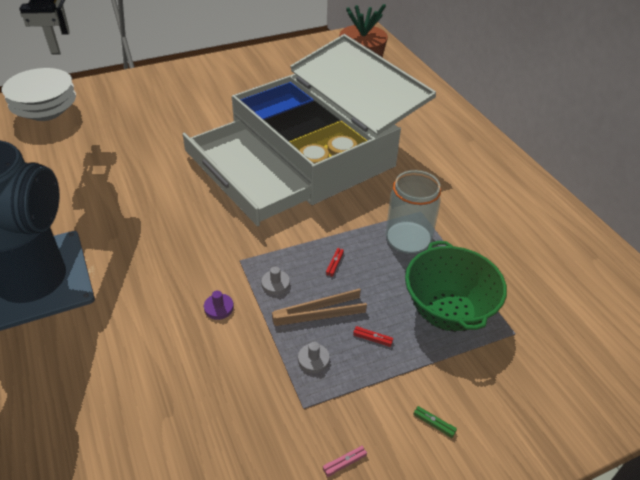

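View pics/top0.png

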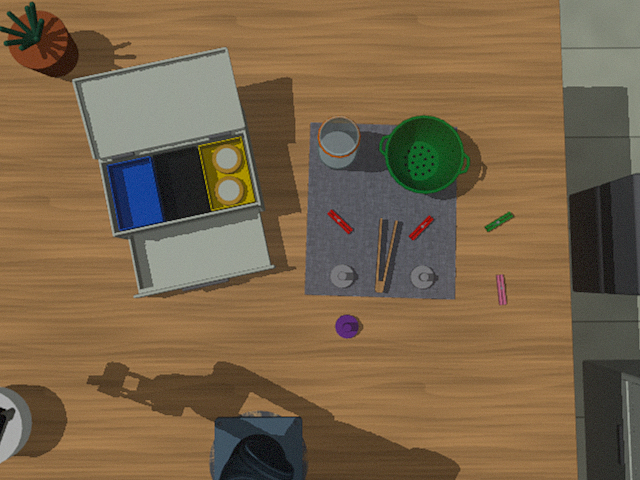

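The top view shows the red pegs at about (341,222) and (422,228). The steel weights are at (343,276) and (423,277), and the tongs at (388,255). The trays, left to right, are blue, black and yellow. The look-alikes are purple (347,326), green (500,221) and pink (502,289), all off the mat. Next I'll enlarge both areas.

```bash
cat > h.py <<'E'
import numpy as np,cv2
from scipy.spatial.transform import Rotation as R
from cell import robot
def cam(n):
    c=robot.camera_info(n); return c["camera_matrix"],np.array(c["origin"]),R.from_euler('xyz',c["rotation"],degrees=True).as_matrix()
def px2z(n,u,v,z):
    K,o,r=cam(n); d=r@np.linalg.inv(K)@np.array([u,v,1.]); return o+d*(z-o[2])/d[2]
def px2d(n,u,v,D):
    K,o,r=cam(n); return o+r@np.linalg.inv(K)@np.array([u,v,1.])*D
def w2px(n,P):
    K,o,r=cam(n); p=K@(r.T@(np.asarray(P,float)-o)); return p[:2]/p[2]
def snap(n,tag):
    p,d=robot.capture(n); np.savez(f"pics/{tag}.npz",p=p,d=d); return p,d
def crop(p,x0,y0,x1,y1,s,f):
    im=cv2.resize(p[y0:y1,x0:x1,::-1],None,fx=s,fy=s,interpolation=cv2.INTER_CUBIC)
    # ticks
    for x in range((x0+9)//10*10,x1,10):
        cv2.line(im,((x-x0)*s,0),((x-x0)*s,6 if x%50 else 14),(255,255,255),1)
    for y in range((y0+9)//10*10,y1,10):
        cv2.line(im,(0,(y-y0)*s),(6 if y%50 else 14,(y-y0)*s),(255,255,255),1)
    cv2.imwrite(f,im)
E
python3 - <<'E'
from h import *
z=np.load("pics/top0.npz");p=z['p'];d=z['d']
crop(p,300,200,460,300,5,"pics/c1.png"); crop(p,70,120,290,300,3,"pics/c2.png")
for u,v in [(341,222),(422,228),(343,276),(423,277),(310,290),(380,255),(395,255),(180,250),(137,190),(180,180),(338,120),(190,293)]:
    print(u,v,d[v,u],px2d("top",u,v,d[v,u]).round(1))
E
```

```text
341 222 1410.1537 [ 560.8 -199.4   12.1]
422 228 1404.4242 [ 544.5 -392.6   17. ]
343 276 1367.9346 [ 431.4 -201.5   44.6]
423 277 1364.7195 [ 427.7 -387.1   47.9]
310 290 1406.1354 [ 398.8 -123.8    3.6]
380 255 1414.2925 [ 481.3 -292.8    2.1]
395 255 1406.5587 [ 480.7 -327.9    9.8]
180 250 1394.0557 [496.  183.6  22.6]
137 190 1353.9482 [632.6 272.1  73.1]
180 180 1348.2136 [653.9 171.5  80.6]
338 120 1330.9683 [ 783.7 -191.4  108.5]
190 293 1413.2415 [393.6 164.9  -4.4]
```

View pics/c1.png

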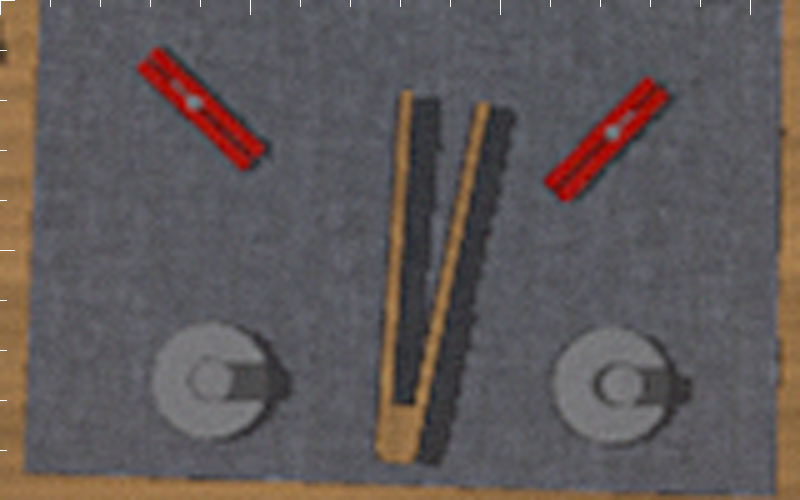

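View pics/c2.png

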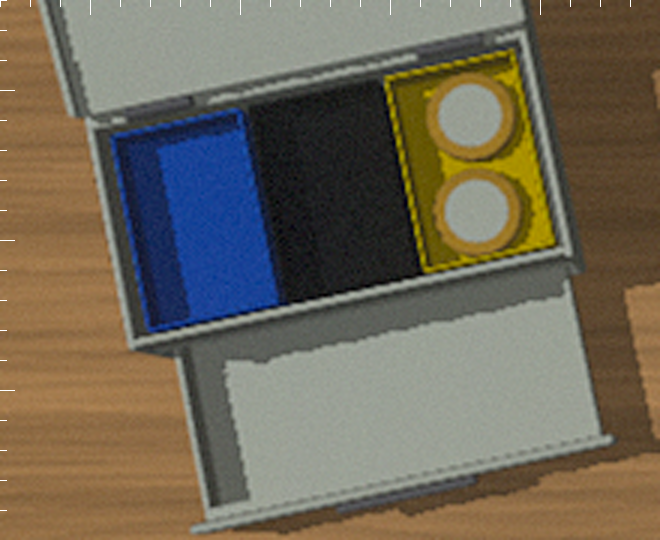

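Run:
```python
from h import *
z=np.load("pics/top0.npz");p=z['p'];d=z['d']
f=lambda x,y,x0,y0,s:((x+.5)/s-.5+x0,(y+.5)/s-.5+y0)
def W(x,y,h): return px2z("top",*f(x,y,300,200,5),h)[:2].round(1)
for n,c in {"pegL":[(148.5,55),(256,160.5)],"pegR":[(660,87.5),(556.5,192.5)]}.items():
    a,b=[W(*q,15) for q in c]; print(n,(a+b)/2,np.linalg.norm(a-b),np.degrees(np.arctan2(*(a-b)[::-1])))
print("wL disc,knob",W(209,380,16),W(212,378,46)); print("wR",W(613,386,16),W(622,384,46))
e=W(395,462,28); t1=W(403,90,28); t2=W(489,102,28); m=(t1+t2)/2
print("tongs end",e,"tips",t1,t2,np.linalg.norm(t1-t2),"len",np.linalg.norm(m-e),"c",(m+e)/2,"ang",np.degrees(np.arctan2(*(m-e)[::-1])))
def V(x,y,h): return px2z("top",*f(x,y,70,120,3),h)[:2].round(1)
# cabinet rim corners z117
C=[V(*q,117) for q in [(88,120),(525,28),(578,254),(136,349)]]; print("rim",C,[np.linalg.norm(C[i]-C[(i+1)%4]).round(1) for i in range(4)])
for i in range(4):
    v=C[(i+1)%4]-C[i]; print(np.degrees(np.arctan2(v[1],v[0])).round(1))
F=[V(*q,66) for q in [(191,530),(612,440)]];print("drawer front",F,np.linalg.norm(F[0]-F[1]),(F[0]+F[1])/2)
Y=[V(*q,109) for q in [(388,75),(513,50),(558,245),(425,272)]];print("yellow",Y,[np.linalg.norm(Y[i]-Y[(i+1)%4]).round(1) for i in range(4)])
B=[V(*q,109) for q in [(112,135),(243,110),(280,305),(148,331)]];print("blue",B,sum(B)/4,[np.linalg.norm(B[i]-B[(i+1)%4]).round(1) for i in range(4)])
# lid heights via depth
for u,v in [(160,60),(100,90),(225,60),(235,130),(100,150),(80,85),(150,100),(115,200),(140,210),(150,170),(190,170),(190,200),(215,145)]:
    print(u,v,px2d("top",u,v,np.median(d[v-1:v+2,u-1:u+2])).round(0))
```

```text
pegL [ 562.6 -197. ] 72.2664514141936 44.88787532999514
pegR [ 545.65 -391.2 ] 71.20653059937693 -45.2844851473197
wL disc,knob [ 432.5 -198.9] [ 433.3 -199.1]
wR [ 428.2 -390.8] [ 429.1 -389.8]
tongs end [ 393.3 -285.5] tips [ 569.1 -292. ] [ 563.  -332.7] 41.15458662166344 len 174.82415450960997 c [ 479.675 -298.925] ang -8.834618134904145
rim [array([695. , 344.5]), array([762.3,  18.8]), array([591.6, -20.8]), array([523.5, 305.5])] [np.float64(332.6), np.float64(175.2), np.float64(333.3), np.float64(175.9)]
-78.3
-166.9
101.8
12.8
drawer front [array([388.8, 278.8]), array([454.7, -41.8])] 327.30287197028997 [421.75 118.5 ]
yellow [array([729.2, 122.8]), array([747.6,  28.9]), array([599.5,  -5.1]), array([580.,  94.])] [np.float64(95.7), np.float64(152.0), np.float64(101.0), np.float64(152.0)]
blue [array([685.1, 329.3]), array([703.4, 231.4]), array([556.1, 201.8]), array([537.4, 299.6])] [620.5   265.525] [np.float64(99.6), np.float64(150.2), np.float64(99.6), np.float64(150.7)]
160 60 [900. 195. 177.]
100 90 [840. 329. 162.]
225 60 [903.  56. 165.]
235 130 [761.  41. 116.]
100 150 [713. 336. 134.]
80 85 [849. 370. 169.]
150 100 [819. 222. 153.]
115 200 [607. 314.  97.]
140 210 [586. 264.  76.]
150 170 [678. 242.  77.]
190 170 [678. 150.  77.]
190 200 [608. 150.  74.]
215 145 [734.  91.  82.]
```

Run:
```python
from h import *
for n,P in {"pegL":(562.6,-197,15),"pegR":(545.7,-391.2,15),"wL":(432.9,-199,46),"wR":(428.7,-390.3,46),"tongs":(479.7,-299,28),"blue":(620.5,265.3,78),"black":(642.5,162.5,78)}.items():
    print(n,w2px("side",P).round(1),w2px("top",P).round(1))
z=np.load("pics/top0.npz");p=z['p'].astype(int);d=z['d']
g=(p[...,1]>p[...,0]+40)&(p[...,1]>p[...,2]+30); g[:, :380]=0; g[:,472:]=0; g[195:]=0; 
v,u=np.nonzero(g)
pts=np.array([px2d("top",a,b,d[b,a]) for a,b in zip(u,v)])
r=pts[(pts[:,2]>78)&(pts[:,2]<95)]; print(len(r),r[:,:2].min(0),r[:,:2].max(0))
hull=cv2.convexHull(np.stack([u,v],1).astype(np.int32))
(c,rad)=cv2.minEnclosingCircle(hull); print(c,rad,px2z("top",*c,85), u.min(),u.max(),v.min(),v.max(), px2z("top",424,v.min(),83),px2z("top",424,v.max(),83))
z=np.load("pics/side0.npz")
crop(z['p'],240,230,420,380,4,"pics/c3.png")
```

```text
pegL [336.3 261.2] [340.  221.1]
pegR [374.3 335.8] [421.3 227.6]
wL [276.4 270.2] [341.9 275.4]
wR [315.3 346.6] [424.2 276.6]
tongs [320. 306.] [383.8 255.2]
blue [277.4 111. ] [139.2 194.9]
black [302.2 131.3] [184.2 185.1]Traceback (most recent call last):
  File "<stdin>", line 7, in <module>
  File "h.py", line 9, in px2d
    K,o,r=cam(n); return o+r@np.linalg.inv(K)@np.array([u,v,1.])*D
          ~~~^^^
  File "h.py", line 5, in cam
    c=robot.camera_info(n); return c["camera_matrix"],np.array(c["origin"]),R.from_euler('xyz',c["rotation"],degrees=True).as_matrix()
ValueError: time passes only in moves, steps and waits
```

```bash
sed -i 's/^def cam/from functools import lru_cache\n@lru_cache(None)\ndef cam/' h.py
python3 - <<'E'
from h import *
z=np.load("pics/top0.npz");p=z['p'].astype(int);d=z['d']
g=(p[...,1]>p[...,0]+40)&(p[...,1]>p[...,2]+30); g[:, :380]=0; g[:,472:]=0; g[195:]=0; 
v,u=np.nonzero(g)
pts=np.array([px2d("top",a,b,d[b,a]) for a,b in zip(u,v)])
r=pts[(pts[:,2]>78)&(pts[:,2]<95)]; print(len(r),r[:,:2].min(0),r[:,:2].max(0))
hull=cv2.convexHull(np.stack([u,v],1).astype(np.int32))
(c,rad)=cv2.minEnclosingCircle(hull); print(c,rad,px2z("top",*c,87), u.min(),u.max(),v.min(),v.max(), px2z("top",424,v.min(),87),px2z("top",424,v.max(),87))
z=np.load("pics/side0.npz")
crop(z['p'],240,230,420,380,4,"pics/c3.png")
print(robot.read_state()["time"])
E
```

```text
902 [ 618.7900799  -492.41488942] [ 798.67426744 -287.45360703]
(424.5, 152.5) 45.962039947509766 [ 712.24901799 -389.65122414   87.        ] 380 469 116 193 [ 797.4578552  -390.30734567   87.        ] [ 618.66973148 -386.52470815   87.        ]
0.1
```

View pics/c3.png

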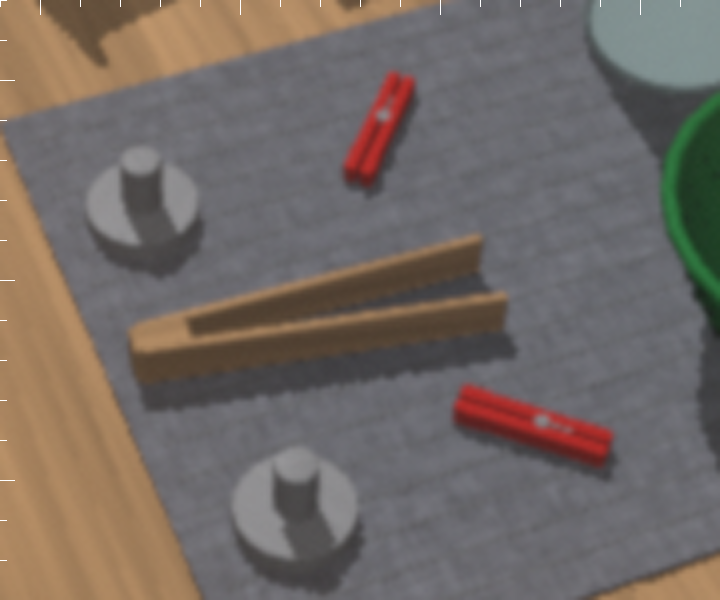

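>>> {"name": "arm_command", "arguments": {"series": [[0,0,-0.12,19,-36,0,60],[0,0,-0.24,38,-72,0,60],[0,0,-0.36,57,-108,0,50],[0,0,-0.48,76,-144,0,40],[0,0,-0.6,95,-180,0,35],[0,0,-0.72,114,-216,0,35],[0,0,-0.84,133,-252,0,35],[0,0,-0.96,152,-288,0,35],[0,0,-1.08,171,-324,0,35],[0,0,-1.2,190,-360,0,35]], "newtons": 15}}

```text
time: 1.1
eef_pos: [371.9, 157.5, 218.5]
tool_rot: [-180.0, 0.0, 1.7]
wrist_force: [0.1, 0.8, -0.4]
gripper_width: 0.381
```

>>> {"name": "arm_command", "arguments": {"series": [[0,0,-0.1,19,-36,0,35],[0,0,-0.2,38,-72,0,35],[0,0,-0.3,57,-108,0,35],[0,0,-0.4,76,-144,-20,35],[0,0,-0.5,95,-180,-45,35],[0,0,-0.6,114,-216,-70,35],[0,0,-0.7,133,-252,-95,35],[0,0,-0.8,152,-288,-120,35],[0,0,-0.821,172,-322,-145,35],[0,0,-0.821,191,-356,-168,35]]}}

```text
time: 2.1
eef_pos: [562.9, -198.3, 48.9]
tool_rot: [180.0, 0.1, -45.2]
wrist_force: [0.4, -0.5, 0.3]
gripper_width: 0.374
```

>>> {"name": "arm_command", "arguments": {"series": [[0,0,0,0,0,-15,35],[0,0,0,0,0,-30,35],[0,0,0,0,0,-43,35],[0,0,0,0,0,-43,8],[0,0,0,0,0,-43,8],[0,0,0,0,0,-43,8],[0,0,0,0,0,-43,8]]}}

```text
time: 2.8
eef_pos: [563.1, -196.9, 8.5]
tool_rot: [-180.0, -0.1, -45.1]
wrist_force: [-0.6, 0.3, -0.0]
gripper_width: 0.162
```

>>> {"name": "arm_command", "arguments": {"series": [[0,0,0,0,0,40,8],[0,0,0,0,0,85,8],[0,0,0.1,0,15,125,8],[0,0,0.2,5,45,160,8],[0,0,0.3,12,85,175,8],[0,0,0.4,20,128,175,8],[0,0,0.5,28,171,175,8],[0,0,0.6,36,214,175,8],[0,0,0.7,44,257,175,8],[0,0,0.8,52,300,175,8]]}}

```text
time: 3.8
eef_pos: [614.8, 105.1, 183.5]
tool_rot: [180.0, -0.1, 1.0]
wrist_force: [0.6, -0.5, -0.6]
gripper_width: 0.162
```

>>> {"name": "arm_command", "arguments": {"series": [[0,0,0.1,10,43,0,8],[0,0,0.2,20,86,0,8],[0,0,0.2,26,128,0,8],[0,0,0.2,33,168,0,8],[0,0,0.2,33,168,-40,8],[0,0,0.2,33,168,-75,8],[0,0,0.2,33,168,-80,8],[0,0,0.2,33,168,-80,8]]}}

```text
time: 4.6
eef_pos: [647.0, 270.9, 102.1]
tool_rot: [180.0, 0.1, 12.2]
wrist_force: [-0.4, 0.4, -0.1]
gripper_width: 0.16
```

Run:
```python
from h import *
p,d=snap("top","t1"); crop(p,70,120,290,300,3,"pics/c4.png")
s=robot.read_state();print(s["eef_pos"],s["wrist_force"],s["gripper_width"],s["qpos"])
```

```text
[648.29064061 271.04783111 103.95265011] [ 1.07525563 -0.34607868  0.08017458] 0.16216554660339086 [1.36164067e+01 3.50378515e+01 7.28997329e+01 1.44536470e-03
 7.19978033e+01 1.42924636e+00]
```

View pics/c4.png

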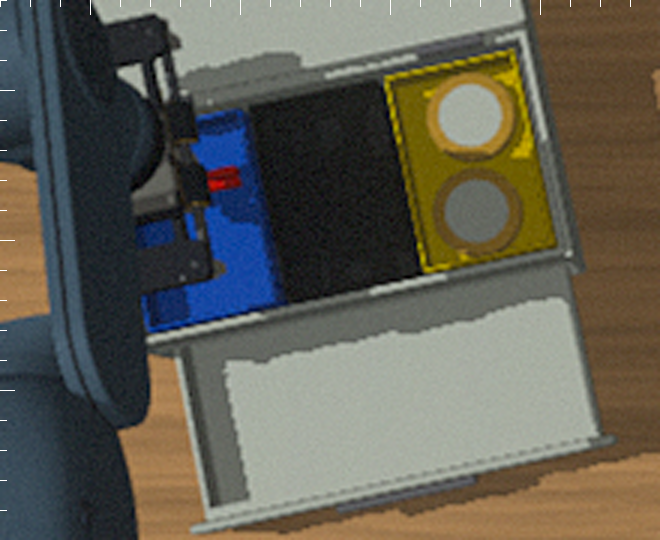

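Run:
```python
from h import *
d=np.load("pics/top0.npz")['d']
def med(u0,v0,u1,v1): return np.median([px2d("top",u,v,d[v,u])[2] for u in range(u0,u1) for v in range(v0,v1)])
print("blue",med(128,178,150,215),"black",med(165,165,195,200),"mat",med(310,240,330,262),"table",med(300,360,330,380),"drawer",med(160,235,250,260))
```

```text
blue 76.18472203106228 black 75.95008721792215 mat 4.260990372566312 table -0.3764528577322608 drawer 19.93048223262815
```

>>> {"name": "arm_command", "arguments": {"series": [[0,0,0,0,0,-12,8],[0,0,0,0,0,-21,8],[0,0,0,0,0,-21,8],[0,0,0,0,0,-21,33],[0,0,0,0,0,-21,33],[0,0,0,0,0,-21,33],[0,0,0,0,0,10,33],[0,0,0,0,0,50,33],[0,0,0,-5,-25,90,33],[0,0,0,-15,-65,95,33]]}}

```text
time: 5.65
eef_pos: [635.9, 208.0, 204.3]
tool_rot: [180.0, -0.7, 12.4]
wrist_force: [0.9, 0.3, -0.8]
gripper_width: 0.356
```

>>> {"name": "arm_command", "arguments": {"series": [[0,0,0.05,-7,-40,0,33],[0,0,0.1,-14,-83,0,33],[0,0,0.15,-21,-126,0,33],[0,0,0.2,-29,-170,0,33],[0,0,0.25,-37,-214,0,33],[0,0,0.3,-45,-258,0,33],[0,0,0.35,-53,-302,0,33],[0,0,0.4,-61,-346,0,33],[0,0,0.45,-68,-390,-15,33],[0,0,0.5,-75,-432,-35,33]]}}

```text
time: 6.65
eef_pos: [558.2, -228.4, 164.1]
tool_rot: [179.8, -0.1, 41.0]
wrist_force: [1.7, 0.3, 0.1]
gripper_width: 0.356
```

>>> {"name": "arm_command", "arguments": {"series": [[0,0,0.067,-7,-40,-25,33],[0,0,0.067,-14,-78,-50,33],[0,0,0.067,-20,-115,-75,33],[0,0,0.067,-26,-151,-100,33],[0,0,0.067,-26,-151,-130,33],[0,0,0.067,-26,-151,-154,33],[0,0,0.067,-26,-151,-154,33],[0,0,0.067,-26,-151,-154,8],[0,0,0.067,-26,-151,-154,8],[0,0,0.067,-26,-151,-154,8]]}}

```text
time: 7.65
eef_pos: [532.3, -376.9, 9.7]
tool_rot: [179.9, -0.0, 44.7]
wrist_force: [0.5, 0.2, 1.2]
gripper_width: 0.155
```

>>> {"name": "arm_command", "arguments": {"series": [[0,0,0,0,0,40,8],[0,0,0,0,0,85,8],[0,0,0,0,20,125,8],[0,0,-0.1,4,52,155,8],[0,0,-0.2,8,92,175,8],[0,0,-0.3,12,135,175,8],[0,0,-0.4,16,178,175,8],[0,0,-0.5,20,221,175,8],[0,0,-0.567,24,264,175,8],[0,0,-0.567,28,307,175,8]]}}

```text
time: 8.65
eef_pos: [559.6, -67.9, 184.6]
tool_rot: [180.0, -0.1, 12.1]
wrist_force: [-0.3, 0.7, -0.1]
gripper_width: 0.155
```

>>> {"name": "arm_command", "arguments": {"series": [[0,0,0,4,44,0,8],[0,0,0,8,88,0,8],[0,0,0,12,132,0,8],[0,0,0,16,176,0,8],[0,0,0,20,220,0,8],[0,0,0,24,264,0,8],[0,0,0,27,306,0,8],[0,0,0,29,349,0,8],[0,0,0,29,349,-40,8],[0,0,0,29,349,-75,8]]}}

```text
time: 9.65
eef_pos: [589.0, 281.5, 109.2]
tool_rot: [-180.0, -0.2, 12.4]
wrist_force: [0.5, -0.8, -0.4]
gripper_width: 0.158
```

Run:
```python
from h import *
p,d=snap("top","t2"); crop(p,70,120,290,300,3,"pics/c5.png")
s=robot.read_state();print(s["eef_pos"],s["wrist_force"],s["gripper_width"],s["time"])
```

```text
[584.75673176 279.44342438 101.76237199] [-2.10159615 -1.18512247 -4.67964165] 0.16063860166588295 9.7
```

View pics/c5.png

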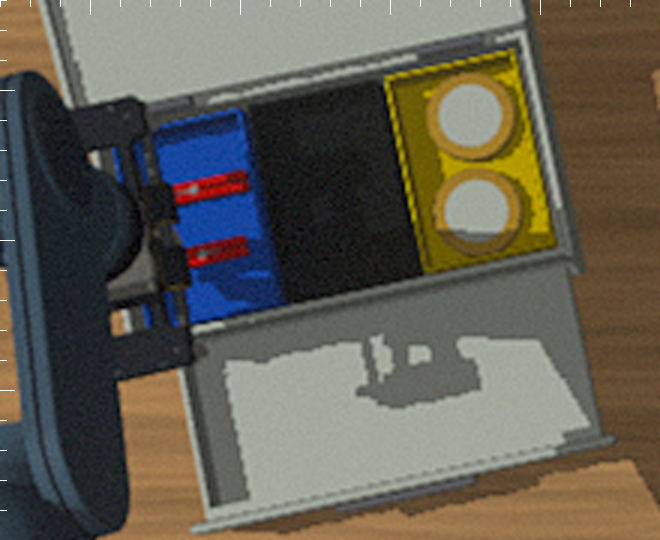

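>>> {"name": "arm_command", "arguments": {"series": [[0,0,0,0,0,0,8],[0,0,0,0,0,0,8]]}}

```text
time: 9.9
eef_pos: [589.7, 279.3, 110.6]
tool_rot: [-180.0, -0.1, 12.2]
wrist_force: [0.8, 0.2, 0.2]
gripper_width: 0.156
```

>>> {"name": "arm_command", "arguments": {"series": [[0,0,0,0,0,-14,8],[0,0,0,0,0,-27,8],[0,0,0,0,0,-27,8],[0,0,0,0,0,-27,33],[0,0,0,0,0,-27,33],[0,0,0,0,0,-27,33],[0,0,0,0,0,-10,33],[0,0,0,0,0,20,33],[0,0,0,0,0,55,33],[0,0,-0.1,0,-30,75,33]]}}

```text
time: 10.9
eef_pos: [589.4, 251.9, 186.7]
tool_rot: [-179.9, -0.2, 6.6]
wrist_force: [1.5, -0.3, 1.1]
gripper_width: 0.356
```

>>> {"name": "arm_command", "arguments": {"series": [[0,0,-0.13,-13,-37,0,40],[0,0,-0.26,-26,-74,0,40],[0,0,-0.39,-39,-112,0,40],[0,0,-0.52,-52,-150,0,40],[0,0,-0.65,-65,-188,0,40],[0,0,-0.78,-78,-226,0,40],[0,0,-0.91,-91,-264,0,40],[0,0,-1.04,-104,-302,0,40],[0,0,-1.17,-117,-340,-15,40],[0,0,-1.3,-130,-376,-40,40]]}}

```text
time: 11.9
eef_pos: [459.5, -129.1, 145.2]
tool_rot: [-179.8, -0.2, -68.3]
wrist_force: [0.5, -1.0, -0.3]
gripper_width: 0.428
```

>>> {"name": "arm_command", "arguments": {"series": [[0,0,-0.1,-13,-36,-25,40],[0,0,-0.171,-26,-72,-45,40],[0,0,-0.171,-26,-72,-75,40],[0,0,-0.171,-26,-72,-105,40],[0,0,-0.171,-26,-72,-124,40],[0,0,-0.171,-26,-72,-124,40]], "newtons": 30}}

```text
time: 12.5
eef_pos: [431.8, -198.6, 18.0]
tool_rot: [179.9, 0.1, -77.8]
wrist_force: [-0.2, -0.5, 0.4]
gripper_width: 0.432
```

>>> {"name": "arm_command", "arguments": {"series": [[0,0,0,0,0,0,10],[0,0,0,0,0,0,10],[0,0,0,0,0,0,10],[0,0,0,0,0,0,10]]}}

```text
time: 12.9
eef_pos: [433.2, -199.0, 20.4]
tool_rot: [-179.9, -0.1, -77.8]
wrist_force: [0.5, 1.3, 3.4]
gripper_width: 0.21
```

>>> {"name": "arm_command", "arguments": {"series": [[0,0,0,0,0,30,10],[0,0,0,0,0,65,10],[0,0,0,0,0,100,10],[0,0,0,15,23,130,10],[0,0,0,35,54,155,10],[0,0,0,56,86,165,10],[0,0,0,78,119,165,10],[0,0,0,100,153,165,10],[0,0,0,122,187,165,10],[0,0,0,144,221,165,10]]}}

```text
time: 13.9
eef_pos: [576.8, 23.9, 184.3]
tool_rot: [179.9, 0.0, -77.8]
wrist_force: [0.5, -0.8, -2.6]
gripper_width: 0.211
```

>>> {"name": "arm_command", "arguments": {"series": [[0,0,0,22,34,0,10],[0,0,0,44,67,0,10],[0,0,0,66,101,0,10],[0,0,0,82,126,0,10],[0,0,0,92,141,0,10],[0,0,0,96,147,0,10],[0,0,0,96,147,-15,10],[0,0,0,96,147,-30,10],[0,0,0,96,147,-30,10],[0,0,0,96,147,-30,10]]}}

```text
time: 14.9
eef_pos: [672.2, 168.4, 154.4]
tool_rot: [179.9, -0.0, -77.8]
wrist_force: [0.1, -0.3, -2.4]
gripper_width: 0.21
```

Run:
```python
from h import *
p,d=snap("top","t3"); crop(p,70,120,290,300,3,"pics/c6.png")
p,d=snap("side","s3"); crop(p,180,30,440,220,3,"pics/c7.png")
s=robot.read_state();print(s["eef_pos"],s["wrist_force"],s["gripper_width"],s["time"])
```

```text
[673.12680743 168.66651678 155.72453879] [ 0.57564041 -0.41745745 -3.51307905] 0.20670854115055257 15.0
```

View pics/c6.png

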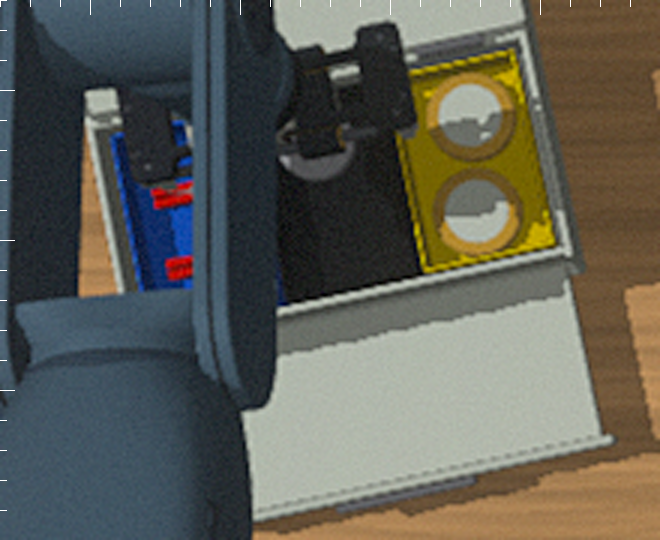

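View pics/c7.png

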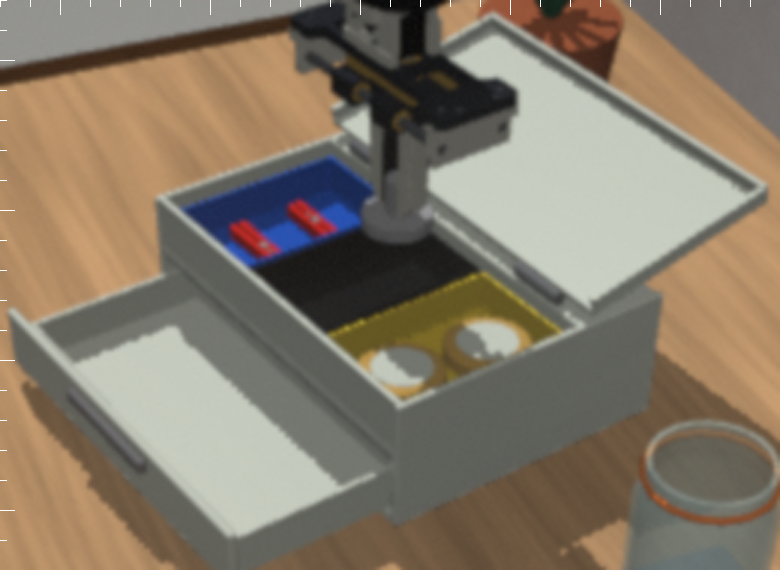

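The side crop shows both pegs flat in the blue tray at (255,240) and (312,218). The weight hangs level over the far end of the black tray at (400,220).

>>> {"name": "arm_command", "arguments": {"series": [[0,0,0,0,0,-20,10],[0,0,0,0,0,-40,10],[0,0,0,0,0,-52,10],[0,0,0,0,0,-58,10],[0,0,0,0,0,-62,10],[0,0,0,0,0,-62,10],[0,0,0,0,0,-62,10]]}}

```text
time: 15.7
eef_pos: [673.3, 169.1, 93.6]
tool_rot: [-179.9, -0.0, -77.8]
wrist_force: [-0.2, 0.7, -3.3]
gripper_width: 0.211
```

>>> {"name": "arm_command", "arguments": {"series": [[0,0,0,0,0,-0.7,10],[0,0,0,0,0,-1.4,10],[0,0,0,0,0,-1.4,10]]}}

```text
time: 16.0
eef_pos: [673.2, 169.2, 92.5]
tool_rot: [-179.9, -0.0, -77.8]
wrist_force: [-1.2, 0.0, 1.4]
gripper_width: 0.208
```

>>> {"name": "arm_command", "arguments": {"series": [[0,0,0,0,0,0,38],[0,0,0,0,0,0,38],[0,0,0,0,0,0,38],[0,0,0,0,0,20,38],[0,0,0,0,0,50,38],[0,0,0,0,0,90,38],[0,0,0,-6,-30,110,38],[0,0,0,-20,-65,110,38],[0,0,0,-40,-102,110,38],[0,0,0,-58,-140,105,38]]}}

```text
time: 17.0
eef_pos: [614.4, 28.1, 197.0]
tool_rot: [-179.9, -0.0, -77.8]
wrist_force: [0.5, -2.2, 0.3]
gripper_width: 0.411
```

>>> {"name": "arm_command", "arguments": {"series": [[0,0,0,-17,-40,0,40],[0,0,0,-35,-80,0,40],[0,0,0,-53,-120,0,40],[0,0,0,-71,-160,-5,40],[0,0,0,-89,-200,-20,40],[0,0,0,-107,-240,-35,40],[0,0,0,-125,-280,-50,40],[0,0,0,-143,-320,-65,40],[0,0,0,-161,-360,-85,40],[0,0,0,-178,-398,-105,40]]}}

```text
time: 18.0
eef_pos: [435.9, -370.9, 90.9]
tool_rot: [-180.0, -0.1, -77.8]
wrist_force: [0.3, -0.2, 0.1]
gripper_width: 0.431
```

>>> {"name": "arm_command", "arguments": {"series": [[0,0,0,-8,-21,-15,40],[0,0,0,-8,-21,-30,40],[0,0,0,-8,-21,-55,40],[0,0,0,-8,-21,-71.5,40],[0,0,0,-8,-21,-71.5,40],[0,0,0,-8,-21,-71.5,10],[0,0,0,-8,-21,-71.5,10],[0,0,0,-8,-21,-71.5,10],[0,0,0,-8,-21,-71.5,10]]}}

```text
time: 18.9
eef_pos: [429.1, -390.1, 20.7]
tool_rot: [-180.0, -0.1, -77.8]
wrist_force: [0.7, 0.5, 3.2]
gripper_width: 0.211
```

>>> {"name": "arm_command", "arguments": {"series": [[0,0,0,0,0,30,10],[0,0,0,0,0,65,10],[0,0,0,0,0,100,10],[0,0,0,8,25,130,10],[0,0,0,20,60,155,10],[0,0,0,33,99,165,10],[0,0,0,46,138,165,10],[0,0,0,59,177,165,10],[0,0,0,72,217,165,10],[0,0,0,85,257,165,10]]}}

```text
time: 19.9
eef_pos: [513.5, -131.0, 184.6]
tool_rot: [180.0, 0.0, -77.8]
wrist_force: [0.9, -1.4, -3.2]
gripper_width: 0.205
```

>>> {"name": "arm_command", "arguments": {"series": [[0,0,0,14,41,0,10],[0,0,0,28,83,0,10],[0,0,0,42,125,0,10],[0,0,0,56,167,0,10],[0,0,0,70,209,0,10],[0,0,0,83,248,0,10],[0,0,0,92,276,0,10],[0,0,0,96.5,288.5,0,10],[0,0,0,96.5,288.5,0,10],[0,0,0,96.5,288.5,0,10]]}}

```text
time: 20.9
eef_pos: [609.6, 154.7, 184.3]
tool_rot: [179.9, -0.0, -77.8]
wrist_force: [0.5, 0.1, -2.4]
gripper_width: 0.209
```

Run:
```python
from h import *
p,d=snap("side","s4"); crop(p,180,30,440,220,3,"pics/c8.png")
s=robot.read_state();print(s["eef_pos"],s["wrist_force"],s["gripper_width"],s["time"])
```

```text
[609.74738715 154.17303656 184.46789249] [ 0.66863218 -0.69858251 -3.52170316] 0.20698902828747887 20.95
```

View pics/c8.png

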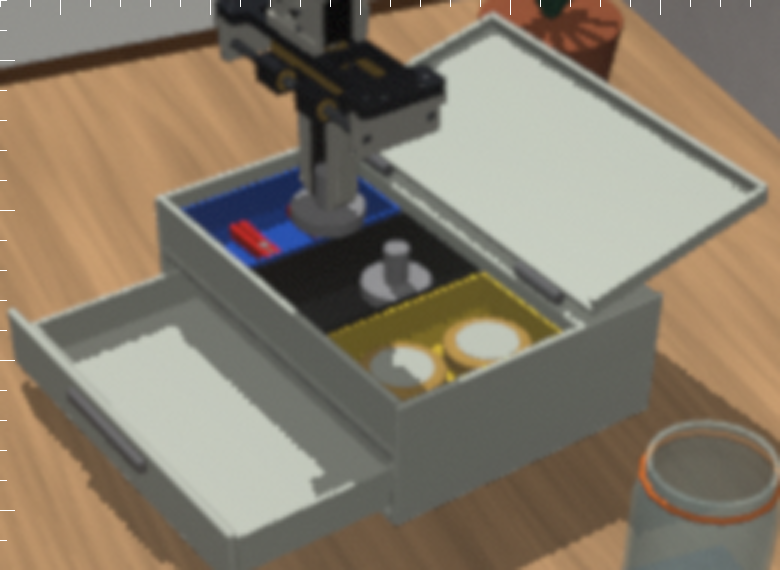

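Run:
```python
from h import *
print(px2z("side",180+396.5/3-.5,30+247.5/3-.5,118), w2px("side",(672.8,169,118)))
```

```text
[670.99077935 173.10916302 118.        ] [313.08672316 112.73681927]
```

>>> {"name": "arm_command", "arguments": {"series": [[0,0,0,0,0,-25,10],[0,0,0,0,0,-50,10],[0,0,0,0,0,-72,10],[0,0,0,0,0,-85,10],[0,0,0,0,0,-92,10],[0,0,0,0,0,-92,10],[0,0,0,0,0,-92.7,10],[0,0,0,0,0,-93.4,10],[0,0,0,0,0,-93.4,10]]}}

```text
time: 21.85
eef_pos: [611.1, 155.3, 92.5]
tool_rot: [-179.9, -0.0, -77.8]
wrist_force: [-0.3, -1.3, 3.1]
gripper_width: 0.204
```

>>> {"name": "arm_command", "arguments": {"series": [[0,0,0,0,0,0,38],[0,0,0,0,0,0,38],[0,0,0,0,0,0,38],[0,0,0,0,0,20,38],[0,0,0,0,0,50,38],[0,0,0,0,0,90,38],[0,0,0,-10,-30,110,50],[0,0,0,-20,-65,110,50],[0,0,0,-35,-102,110,50],[0,0,0,-50,-140,105,50]]}}

```text
time: 22.85
eef_pos: [560.2, 14.7, 197.2]
tool_rot: [-179.9, -0.0, -77.7]
wrist_force: [1.2, -0.1, -0.7]
gripper_width: 0.539
```

Run:
```python
from h import *
p,d=snap("side","s5"); crop(p,180,30,440,220,3,"pics/c9.png")
s=robot.read_state();print(s["eef_pos"],s["wrist_force"],s["gripper_width"],s["time"])
```

```text
[557.4818357    9.42307937 195.75197046] [-1.87728025 -2.99472657 -1.63566047] 0.5350355645395701 22.9
```

View pics/c9.png

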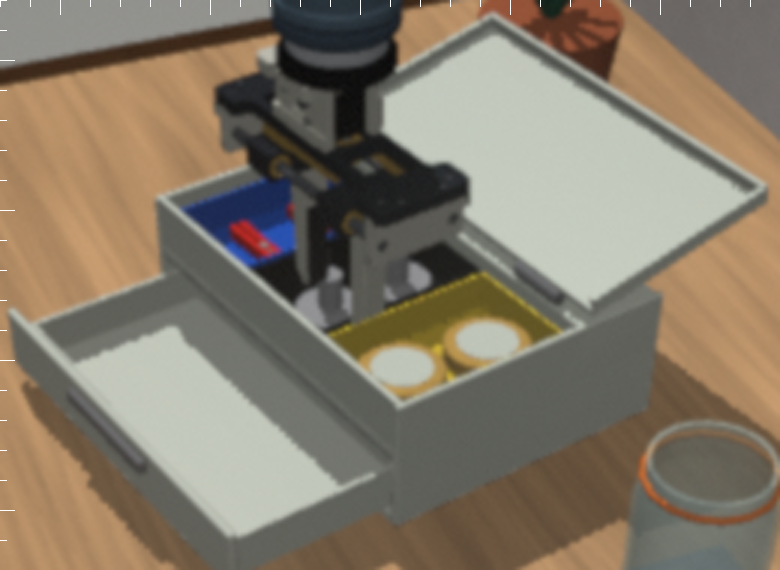

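>>> {"name": "arm_command", "arguments": {"series": [[0,0,-0.05,-12,-40,0,50],[0,0,-0.1,-24,-80,-10,50],[0,0,-0.15,-36,-120,-30,50],[0,0,-0.2,-48,-160,-50,50],[0,0,-0.25,-60,-200,-70,50],[0,0,-0.3,-72,-240,-90,50],[0,0,-0.367,-84,-280,-110,50],[0,0,-0.367,-92.4,-312.8,-130,50],[0,0,-0.367,-92.4,-312.8,-135,50],[0,0,-0.367,-92.4,-312.8,-135,50]], "newtons": 20}}

```text
time: 23.9
eef_pos: [467.0, -297.0, 60.1]
tool_rot: [179.9, 0.1, -98.9]
wrist_force: [0.9, -0.8, 0.3]
gripper_width: 0.536
```

Run:
```python
from h import *
p,d=snap("side","s6"); crop(p,240,200,420,350,4,"pics/c10.png")
p,d=snap("top","t6"); crop(p,70,120,290,300,3,"pics/c11.png")
s=robot.read_state();print(s["eef_pos"],s["wrist_force"],s["gripper_width"],s["time"])
```

```text
[ 468.23635363 -296.31921137   61.6337088 ] [0.26753744 0.45571163 0.77163734] 0.5385051885525924 24.0
```

View pics/c10.png

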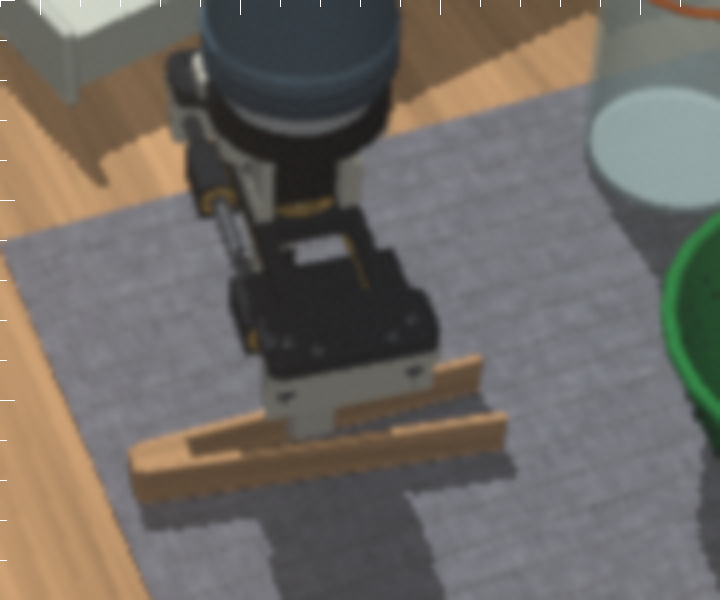

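View pics/c11.png

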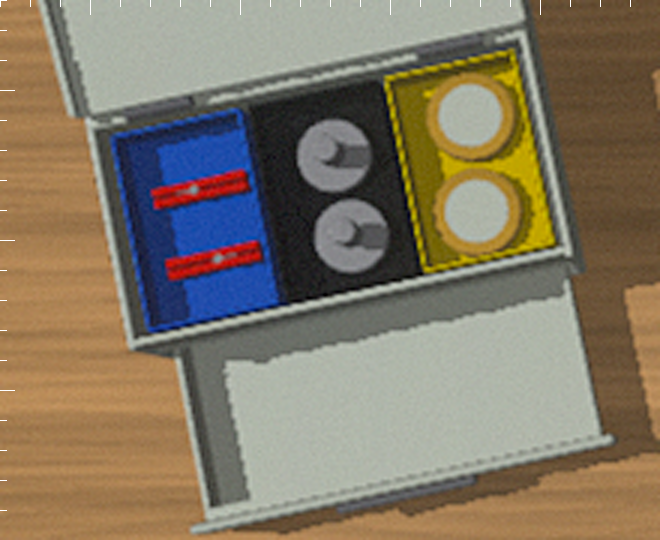

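The top crop shows both pegs flat in the blue tray at (200,188) and (213,260). Both weights stand knob-up side by side in the black tray at (334,155) and (350,235). The tongs lie between the open fingers, so I'll grip them.

>>> {"name": "arm_command", "arguments": {"series": [[0,0,0,0,0,-25,50],[0,0,0,0,0,-44.5,50],[0,0,0,0,0,-44.5,50],[0,0,0,0,0,-44.5,15],[0,0,0,0,0,-44.5,15],[0,0,0,0,0,-44.5,15],[0,0,0,0,0,-44.5,15],[0,0,0,0,0,-44.5,15]]}}

```text
time: 24.8
eef_pos: [468.7, -297.6, 18.1]
tool_rot: [-179.9, -0.0, -98.8]
wrist_force: [0.9, 2.4, 6.8]
gripper_width: 0.306
```

>>> {"name": "arm_command", "arguments": {"series": [[0,0,0,0,0,35,15],[0,0,0,0,0,75,15],[0,0,0.13,0,20,110,15],[0,0,0.26,2,50,140,15],[0,0,0.39,5,85,145,15],[0,0,0.52,8,122,145,15],[0,0,0.65,11,160,145,15],[0,0,0.78,14,198,145,15],[0,0,0.91,17,236,145,15],[0,0,1.04,20,274,145,15]]}}

```text
time: 25.8
eef_pos: [487.6, -21.8, 162.1]
tool_rot: [-180.0, -0.0, -39.0]
wrist_force: [0.5, 0.4, -1.1]
gripper_width: 0.304
```

>>> {"name": "arm_command", "arguments": {"series": [[0,0,0.13,2,36,0,15],[0,0,0.26,4,70,0,15],[0,0,0.39,7,102,0,15],[0,0,0.52,9,130,0,15],[0,0,0.65,10.6,142.3,0,15],[0,0,0.78,10.6,142.3,0,15],[0,0,0.898,10.6,142.3,0,15],[0,0,0.898,10.6,142.3,-30,15],[0,0,0.898,10.6,142.3,-55,15],[0,0,0.898,10.6,142.3,-55,15]]}}

```text
time: 26.8
eef_pos: [495.7, 118.9, 104.0]
tool_rot: [-179.9, 0.4, 12.2]
wrist_force: [-0.2, -0.3, -0.5]
gripper_width: 0.308
```

Run:
```python
from h import *
p,d=snap("side","s7"); crop(p,160,30,420,220,3,"pics/c12.png")
p,d=snap("top","t7"); crop(p,70,120,290,310,3,"pics/c13.png")
s=robot.read_state();print(s["eef_pos"],s["wrist_force"],s["gripper_width"],s["time"])
```

```text
[498.28886051 119.03180484 107.08067648] [ 0.31505301  0.02545893 -0.31961647] 0.3035013804835363 26.9
```

View pics/c12.png

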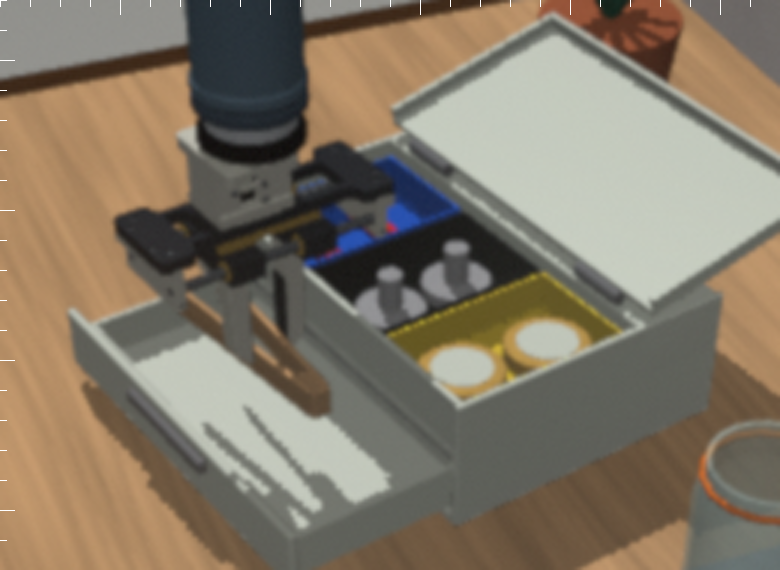

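View pics/c13.png

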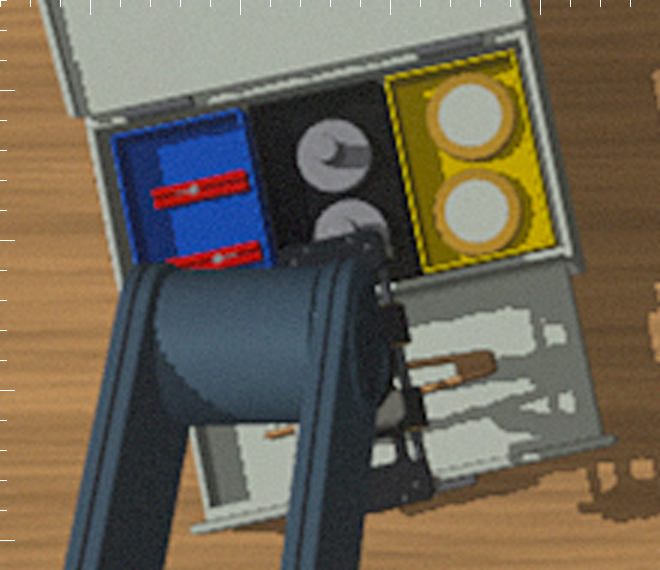

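>>> {"name": "arm_command", "arguments": {"series": [[0,0,0,0,0,-20,15],[0,0,0,0,0,-40,15],[0,0,0,0,0,-55,15],[0,0,0,0,0,-62,15],[0,0,0,0,0,-66,15],[0,0,0,0,0,-68,15],[0,0,0,0,0,-68,15]]}}

```text
time: 27.6
eef_pos: [499.0, 119.2, 39.5]
tool_rot: [180.0, -0.1, 12.2]
wrist_force: [-0.6, -0.8, -0.9]
gripper_width: 0.309
```

Run:
```python
from h import *
p,d=snap("side","s8"); crop(p,160,30,420,220,3,"pics/c14.png")
s=robot.read_state();print(s["eef_pos"],s["wrist_force"],s["gripper_width"],s["time"])
```

```text
[499.02030488 119.10301368  39.56249794] [-0.16329615  0.25249036 -1.03885901] 0.3059090878102716 27.65
```

View pics/c14.png

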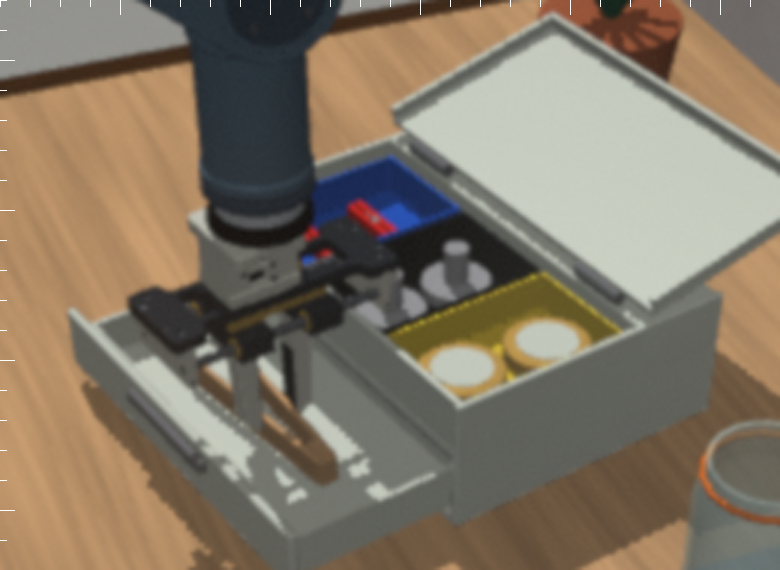

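>>> {"name": "arm_command", "arguments": {"series": [[0,0,0,0,0,-2,15],[0,0,0,0,0,-2,15],[0,0,0,0,0,-2,44],[0,0,0,0,0,-2,44],[0,0,0,0,0,-2,44],[0,0,0,0,0,10,44],[0,0,0,0,0,35,44],[0,0,0,0,0,75,44],[0,0,0,-5,0,110,44],[0,0,0,-20,-5,125,44]]}}

```text
time: 28.65
eef_pos: [481.1, 114.3, 168.3]
tool_rot: [179.9, -0.4, 12.2]
wrist_force: [0.2, -0.6, 0.2]
gripper_width: 0.476
```

Run:
```python
from h import *
p,d=snap("side","s9"); crop(p,160,30,420,220,3,"pics/c15.png")
s=robot.read_state();print(s["eef_pos"],s["wrist_force"],s["gripper_width"],s["time"])
```

```text
[478.64214095 113.86241136 169.12943379] [-1.6951973   0.56181391  0.43234639] 0.4734470317445941 28.7
```

View pics/c15.png

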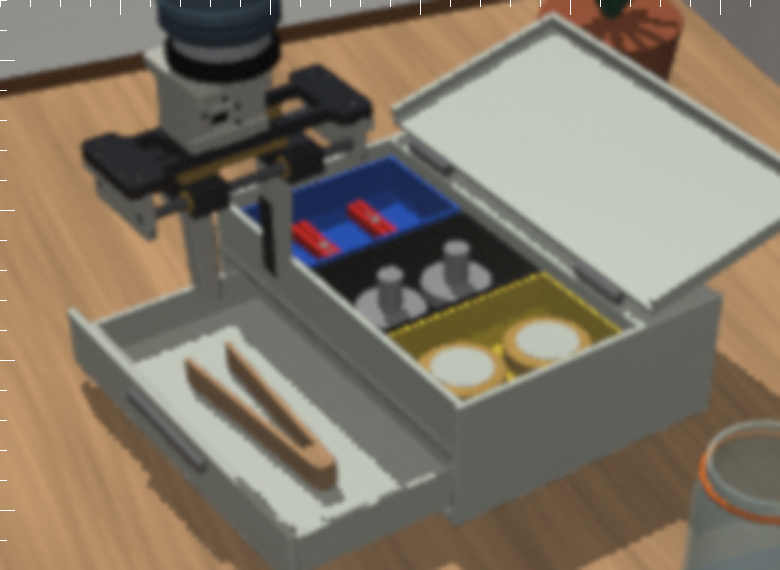

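The tongs lie flat in the drawer at crop (260,410). Next I'll move in front of the drawer with the fingers closed and push it shut.

>>> {"name": "arm_command", "arguments": {"series": [[0,0,-0.14,-20,-2,0,0],[0,0,-0.28,-45,-4,0,0],[0,0,-0.42,-70,-6,0,0],[0,0,-0.56,-95,-7.5,0,0],[0,0,-0.7,-98,-7.5,0,0],[0,0,-0.84,-98,-7.5,0,0],[0,0,-0.98,-98,-7.5,0,0],[0,0,-1.12,-98,-7.5,-20,0],[0,0,-1.26,-98,-7.5,-45,0],[0,0,-1.4,-98,-7.5,-70,0]]}}

```text
time: 29.7
eef_pos: [380.7, 106.7, 93.4]
tool_rot: [-179.9, -0.0, -68.3]
wrist_force: [0.9, -0.4, -0.3]
gripper_width: 0.004
```

>>> {"name": "arm_command", "arguments": {"series": [[0,0,-0.1,0,0,-20,0],[0,0,-0.171,0,0,-40,0],[0,0,-0.171,0,0,-49,0],[0,0,-0.171,0,0,-49,0]]}}

```text
time: 30.1
eef_pos: [379.5, 106.6, 44.0]
tool_rot: [179.8, 0.0, -77.7]
wrist_force: [-0.4, -0.1, -1.0]
gripper_width: 0.006
```

Run:
```python
from h import *
p,d=snap("side","s10"); crop(p,160,30,420,220,3,"pics/c16.png")
s=robot.read_state();print(s["eef_pos"],s["tool_rot"],s["wrist_force"],s["gripper_width"],s["time"],s["qpos"])
```

```text
[380.23776069 106.62437371  44.77583657] [ 1.79939209e+02  1.45879135e-02 -7.77068190e+01] [-0.14686014  0.31238874  0.65645136] 0.004256212053120704 30.15 [-6.30786954e-01  1.16350902e+01  1.21152654e+02  8.46705424e-04
  4.72747694e+01  7.70754495e+01]
```

View pics/c16.png

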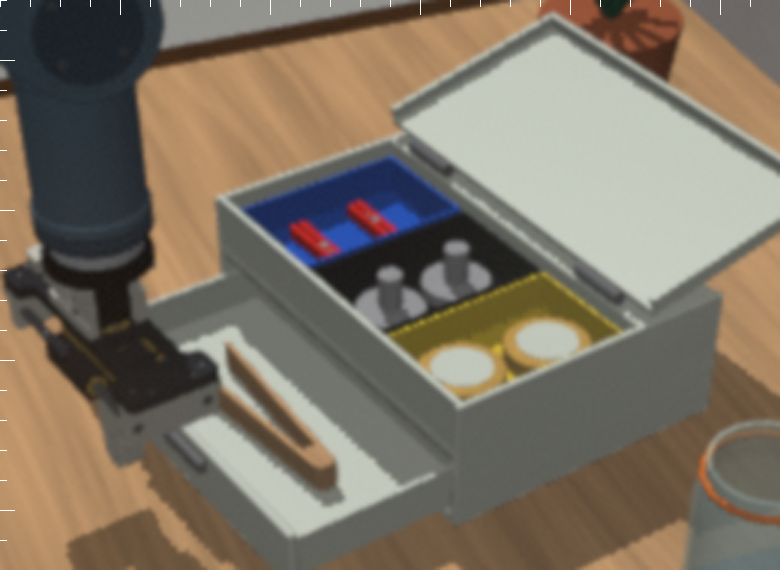

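>>> {"name": "arm_command", "arguments": {"series": [[0,0,0,9.8,2.1,0,0],[0,0,0,19.5,4.2,0,0],[0,0,0,25,5.4,0,0],[0,0,0,32,6.9,0,0],[0,0,0,41,8.9,0,0],[0,0,0,51,11,0,0],[0,0,0,61,13.2,0,0],[0,0,0,71,15.3,0,0],[0,0,0,81,17.5,0,0],[0,0,0,90,19.5,0,0]]}}

```text
time: 31.15
eef_pos: [471.4, 126.2, 44.8]
tool_rot: [-180.0, -0.0, -77.8]
wrist_force: [-2.6, -1.6, 1.3]
gripper_width: 0.006
```

>>> {"name": "arm_command", "arguments": {"series": [[0,0,0,9.8,2.1,0,0],[0,0,0,19.5,4.2,0,0],[0,0,0,29,6.3,0,0],[0,0,0,38,8.2,0,0],[0,0,0,45,9.7,0,0],[0,0,0,51,11,0,0],[0,0,0,55,11.9,0,0],[0,0,0,55,11.9,0,0]]}}

```text
time: 31.95
eef_pos: [526.3, 138.4, 44.9]
tool_rot: [-179.9, 0.0, -77.8]
wrist_force: [-0.3, 0.7, 0.9]
gripper_width: 0.006
```

Run:
```python
from h import *
p,d=snap("side","s11"); crop(p,160,30,420,220,3,"pics/c17.png")
s=robot.read_state();print(s["eef_pos"],s["wrist_force"],s["time"])
```

```text
[526.1421138  138.41965045  44.96845959] [-0.06305808 -0.57650986 -0.09330974] 32.0
```

View pics/c17.png

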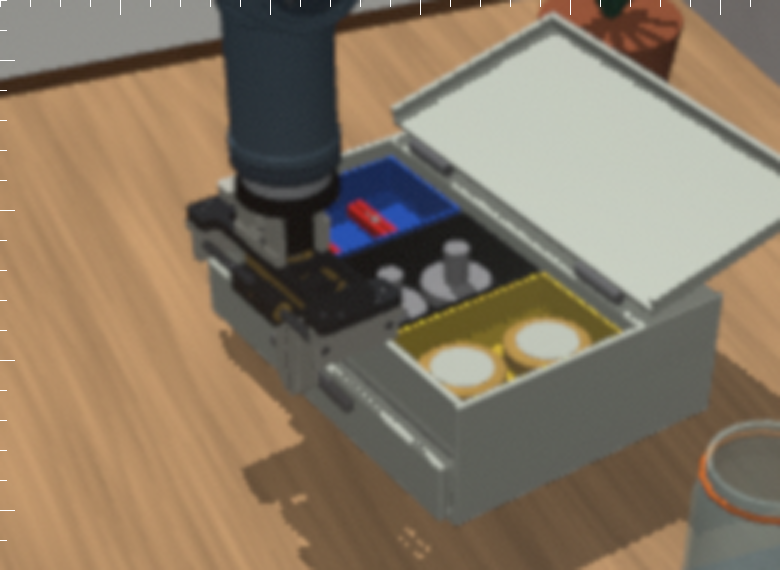

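>>> {"name": "arm_command", "arguments": {"series": [[0,0,0,2,0.4,0,0],[0,0,0,4,0.9,0,0],[0,0,0,5,1.1,0,0],[0,0,0,6,1.3,0,0],[0,0,0,6,1.3,0,0]]}}

```text
time: 32.5
eef_pos: [531.5, 139.5, 44.9]
tool_rot: [-180.0, 0.0, -77.8]
wrist_force: [-1.4, 0.7, 0.8]
gripper_width: 0.006
```

>>> {"name": "arm_command", "arguments": {"series": [[0,0,0,1,0.2,0,0],[0,0,0,2,0.4,0,0],[0,0,0,2,0.4,0,0]]}}

```text
time: 32.8
eef_pos: [533.6, 139.8, 44.8]
tool_rot: [-180.0, 0.0, -77.8]
wrist_force: [-1.9, 0.7, 0.0]
gripper_width: 0.007
```

>>> {"name": "arm_command", "arguments": {"series": [[0,0,0,1,0.2,0,0],[0,0,0,2,0.4,0,0],[0,0,0,2,0.4,0,0]]}}

```text
time: 33.1
eef_pos: [533.9, 139.9, 44.7]
tool_rot: [179.8, 0.0, -77.8]
wrist_force: [-7.0, 0.3, 4.8]
gripper_width: 0.006
```

>>> {"name": "arm_command", "arguments": {"series": [[0,0,0,1,0.2,0,0],[0,0,0,2,0.4,0,0],[0,0,0,2,0.4,0,0]]}}

```text
time: 33.4
eef_pos: [533.9, 139.9, 44.7]
tool_rot: [179.6, 0.0, -77.8]
wrist_force: [-11.8, -2.8, 10.1]
gripper_width: 0.003
```

Resistance rose to 12 N and the finger stopped at ex ≈ -110.9, against about -110.5 expected with the drawer shut. I'll back off and check.

>>> {"name": "arm_command", "arguments": {"series": [[0,0,0,-3,-0.6,0,0],[0,0,0,-8,-1.7,0,0],[0,0,0,-20,-4.3,0,0],[0,0,0,-40,-8.6,0,0],[0,0,0,-70,-15,20,0],[0,0,0,-95,-10,60,0],[0,0,0,-110,20,100,0],[0,0,0,-125,60,140,0],[0,0,0,-140,105,160,0],[0,0,0,-155,150,160,0]]}}

```text
time: 34.4
eef_pos: [387.1, 284.7, 208.1]
tool_rot: [-179.5, 0.1, -77.9]
wrist_force: [1.1, 0.7, 0.2]
gripper_width: 0.004
```

>>> {"name": "arm_command", "arguments": {"series": [[0,0,0,-15,45,0,0],[0,0,0,-30,90,0,0],[0,0,0,-50,130,0,0],[0,0,0,-60,150,0,0],[0,0,0,-60,150,0,0],[0,0,0,-60,150,0,0]]}}

```text
time: 35.0
eef_pos: [325.2, 433.0, 204.1]
tool_rot: [-179.9, -0.0, -77.7]
wrist_force: [1.0, -0.2, -0.6]
gripper_width: 0.004
```

Run:
```python
from h import *
p,d=snap("side","s12"); crop(p,160,30,420,220,3,"pics/c18.png")
cv2.imwrite("pics/s12.png",p[...,::-1])
p,d=snap("top","t12"); cv2.imwrite("pics/t12.png",p[...,::-1]);crop(p,70,120,290,310,3,"pics/c19.png")
s=robot.read_state();print(s["eef_pos"],s["wrist_force"],s["time"])
```

```text
[325.71189717 432.0648191  204.14945994] [ 0.27821164 -0.28618979 -0.38705802] 35.1
```

View pics/c18.png

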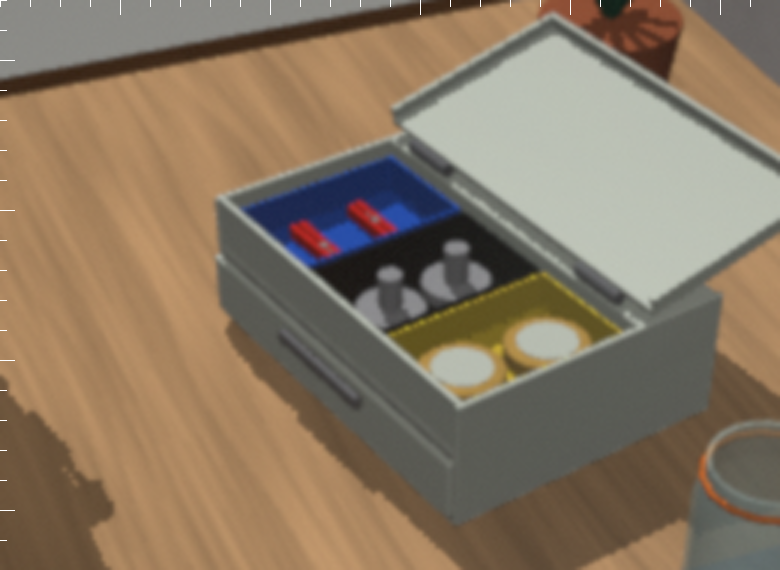

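View pics/c19.png

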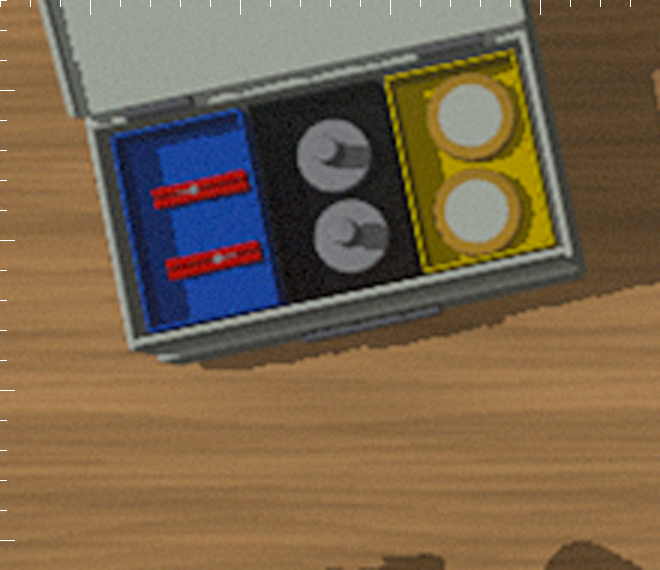

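View pics/t12.png

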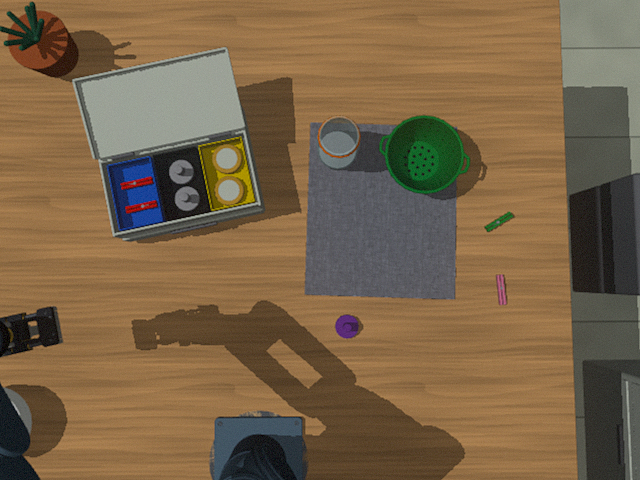

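Run:
```python
from h import *
a=np.load("pics/top0.npz")['p'].astype(int);b=np.load("pics/t12.npz")['p'].astype(int)
print("jar/colander region mean abs diff",np.abs(a-b)[110:200,310:480].mean(),"elsewhere static",np.abs(a-b)[300:340,500:560].mean())
# drawer front top edge z66 in tray frame (crop 3x at 70,120)
for x,y in [(160,361),(582,268)]:
    P=px2z("top",(x+.5)/3-.5+70,(y+.5)/3-.5+120,66)[:2]-[642.5,162.5]; print(P@[.977,.211])
print(robot.job_done())
```

```text
jar/colander region mean abs diff 4.168431372549019 elsewhere static 3.5433333333333334
-91.74895310191756
-92.31537746601148
the job is handed in; nothing more can be done
None
```

The job is done and handed in at about 35 s of the 144 s allowed:

- **Pegs:** both red pegs lie flat in the blue tray.
- **Weights:** both steel weights stand knob-up, side by side, on the floor of the black tray.
- **Tongs:** they were lying flat in the drawer before I pushed it shut.

Last checks:

- **Drawer:** it stopped against its end with about 12 N of resistance sideways (about 15 N in all). The fingers ended where a shut drawer should put them, within 0.5 mm. In the top view its front edge measures -92 mm against the nominal -95 mm. I put those 3 mm down to reading the edge off the picture, because a drawer left open would show further out, not further in.
- **Jar and colander:** their area of the top picture changed by about as much as an untouched patch of table (4.2 against 3.5 grey levels). I take that as noise, so they show no sign of having moved.
- **Look-alikes:** the purple, green and pink ones are where they were.
- **Forces:** the highest wrist force I read was about 16 N, sampled only at the end of each move.
- **Robot:** it ended clear of everything.
- **Not checked:** I could not see the tongs once the drawer was shut.

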